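# Unpile the packers into their fitted trays

## Robot

A 6-joint arm with a two-finger parallel gripper is mounted at the origin on a cart in front of the work surface, level with it; the furniture and walls round the work are solid. World frame = base frame: x ahead of the robot, y to its left, z up, the work surface at z = 0. Lengths are in m, angles in rad, forces in N, time in s.
With the tool pointing down it reaches from about 0.35 to 0.775 m from the base axis. Payload 7.3 kg.
Tool frame: the origin (TCP) lies midway between the tips of the shut fingers; the grasp point (between the pads) lies 19 mm behind it; z points along the fingers, y is the line along which they close (so a half turn about z gives the same grasp; the last joint's range is limited). The gripper opens to 92 mm and grips with 3 to 60 N. Pads are 19 mm wide; open, the fingers measure 130 mm over their backs; the gripper's body (75 mm by 190 mm) begins 47 mm behind the grasp point.
Start: joints at [-1.437, 0.342, 1.524, -0, 1.275, -0.146], TCP at [0.145, -0.505, 0.227] pointing down, gripper open.
Joint ranges: [-2.53, 2.53], [-0.77, 2.02], [0.04, 2.7], [-1, 4.14], [0.28, 2.66], [-3.11, 3.11]. Speed limits (rad/s): [2.57, 2.57, 3.14, 3.14, 3.14, 3.14].

## Interface

Orientations are given as [roll, pitch, yaw] about the fixed x, y, z axes, in that order (R = Rz(yaw) Ry(pitch) Rx(roll)).
In Python, from cell import robot, read_camera, camera_params, nets gives the robot as it stands. The module is installed in compiled form; this text tells all that it offers.
- The arm moves only by the tool step_arm, never from a script. Its argument "steps" is a list of rows, each an object of numbers: "x", "y", "z": the shift along the tool's x, y, z as a fraction of full scale; "rx", "ry", "rz": the turn, a rotation vector about the tool's x, y, z as a fraction of full scale; "claw": the opening, from -1 (shut) to 1 (fully open). In form: [{"x": .., "y": .., "z": .., "rx": .., "ry": .., "rz": .., "claw": ..}, ...]. A call has 1 to 12 rows; each row is the pose to reach, as a shift and turn from the pose commanded when the call began, along the tool's axes at that moment; what a row does not reach only later rows make up. Full scale, the value 1, is 750 mm for a shift and pi/4 rad for a turn. A row lasts 1/12 s, in which the tool goes at most 41.7 mm and 7.16 degrees, less where a joint would pass 70% of its speed; a pose out of reach is approached as far as the arm can. A call with a number of a shift or a turn outside -1 to 1 is refused whole. A call with a gripper value outside its range is refused whole. The fingers move at their own pace and stop on an object; "squeeze" is the grip in N (left out, the last holds). Time passes only in rows, so rows that repeat a pose let the fingers close. It gives the time, the measured TCP pose, the force, the opening and the grip force at its end, in the units of the state.
- robot.observe(): the state, without advancing time (a new reading comes with each control period).
- read_camera(name): name is "scene" or "top" or "wrist"; returns (picture, depth): 384x512x3 uint8, blue, green, red; 384x512 float32, m along the optical axis (not along the pixel's ray), 0 where there is no reading.
- camera_params(name): a dict with "fx", "fy", "cx", "cy" (pixels), "k1" (the pictures are not rectified: a ray, as slopes to the right and down, at radius r is drawn at 1 + k1 r^2 times it, then the intrinsics apply), "R" (3x3) and "t" (3): a world point X has camera coordinates R X + t; the wrist camera has in their place "hand_eye" (4x4, takes a point from camera to tool coordinates, whose origin is the TCP and whose axes are the flange's). Camera axes: x right, y down, z forward; pixel columns grow to the right and rows downward; lengths in m; the calibration is good to about 2 mm. A picture is of the moment at which its call begins: read the wrist's pose just before it. camera_params takes no time and is no camera call.
- robot.hand_in(): hands the job in; it is judged then, once.
Trained networks look in the newest picture that a camera, given by its name, has taken for a name from the list of things; names that differ only in an ending like _2 or _b are one class to them, and where a whole thing is asked for, a point or a joint stands for the part that bears it (a point fixed in the world has none). Each returns a list of dicts, best first, with "conf" (0 to 1); they miss things now and then, are a little off and sometimes report something else, mostly with a low value. They report only what shows in the picture. A call takes as long as a camera call. They do not tell look-alikes from the thing itself.
- nets.masks_of(camera, query): "region" (384x512 bool, what is visible of it) and "box" ([left, top, right, bottom] in pixels, round what is visible of it).
- nets.landmark_of(camera, query): "pixel" ([row, column] in pixels: a listed point, or the origin of a listed thing).
The state is a dict: "time": time; "qpos": joint angles; "qvel": joint speeds; "joint_efforts": joint torques, N m; "tool_pos": TCP position; "tool_rot": TCP orientation; "contact_force": force on the tool from outside, world axes, zero at the start; "torque": the same for the moment, N m; "opening": finger opening in m; "grip_force": force on a finger pad.
Only numpy, scipy, OpenCV 4.12 (cv2) and the standard library are available. Lean on these libraries where they do the work, as an engineer would, in place of code of your own. Each camera call takes 0.05 s, during which the arm holds its last target. There are 200 camera calls.

## Task

Three wooden packers and a bench dog have been left piled on one another. Take the pile apart and put each piece in its own tray: each packer lying flat on the floor of the tray whose recess fits it most closely, and the bench dog standing on its head in the round cup. Leave the glue bottle and the jar standing where they are.

Things in the scene. Friction and masses are not known exactly. Their poses are not given: they have to be found in the camera images.
- packer_large: Large packer, a plain wooden block 45 x 85 x 19 mm (its x, y, z): the bottom of the pile, lying flat on the bench. Origin: centre of its underside, z up, long side along y.
- packer_medium: Medium packer, a plain wooden block 34 x 64 x 22 mm (its x, y, z), lying flat on the large packer, which shows round it. Origin: centre of its underside, z up, long side along y.
- packer_small: Small packer, a plain wooden block 22 x 48 x 22 mm (its x, y, z), lying flat on the medium packer, which shows round it; its ends show on both sides of the bench dog. Origin: centre of its underside, z up, long side along y.
- dog: Dark wooden bench dog, the top of the pile: it stands on its round head (29 mm across, 20 mm high) with the 18 mm thick round stem upward, 72 mm high in all. Origin: centre of the underside of the head, z up along the stem.
- tray_large: Rectangular wooden tray fixed to the bench: flat wooden floor 4 mm above the bench top, dark wooden rim 4 mm thick whose top is 12 mm above the bench top (recess 8 mm deep), a 34 mm wide finger notch in the middle of each long rim, down to the floor. Recess 61 x 101 mm, long side along the tray's y, outside 69 x 109 mm. Home of the large packer. Origin: centre of its underside, z up.
- tray_medium: Rectangular wooden tray fixed to the bench: flat wooden floor 4 mm above the bench top, dark wooden rim 4 mm thick whose top is 12 mm above the bench top (recess 8 mm deep), a 30 mm wide finger notch in the middle of each long rim, down to the floor. Recess 50 x 80 mm, long side along the tray's y, outside 58 x 88 mm. Home of the medium packer. Origin: centre of its underside, z up.
- tray_small: Rectangular wooden tray fixed to the bench: flat wooden floor 4 mm above the bench top, dark wooden rim 4 mm thick whose top is 12 mm above the bench top (recess 8 mm deep), a 26 mm wide finger notch in the middle of each long rim, down to the floor. Recess 38 x 64 mm, long side along the tray's y, outside 46 x 72 mm. Home of the small packer. Origin: centre of its underside, z up.
- tray_dog: Round shallow cup on a 66 x 66 mm square wooden plate, fixed to the bench: inside 46 mm across, floor 4 mm above the bench top, dark ring 5 mm thick whose top is 12 mm above the bench top. Home of the bench dog. Origin: centre of the underside of the plate, z up.
- glue_bottle: Yellow squeeze bottle of wood glue with a brown nozzle, standing, 46 mm across, 156 mm high; a bystander to leave alone. Origin: centre of its underside. Keep clear of two fixed things near it: a newel post 70 mm thick, 0.66 m high, at x = 0.61, y = -0.23, and a thin red brush handle leaning in at x 0.37 to 0.43, y = -0.06, up to 0.28 m high.
- screw_jar: Amber jar with a black lid, standing, 62 mm across, 84 mm high; a bystander to leave alone. Origin: centre of its underside. At the left of the work a thin wooden broom handle leans in from the floor: it passes the front edge of the bench near x = 0.36, y = 0.39 and ends in the air at x = 0.53, y = 0.38, 0.51 m high; keep the arm clear of it.
Mind the look-alikes: they are no part of the job. Leave any turquoise look-alike of the tray_large alone. Leave any turquoise look-alike of the packer_large alone.

How it is judged:
By the outcome, as a careful person would: the job done as asked, in the order asked, and still so for the second after the job is handed in, with the robot touching nothing.
It also fails if it takes over 128 s, if anything falls off the work surface, if the arm or the gripper's body presses on something with over 40 N, if the wrist force passes 120 N, or if a joint passes its speed limit or range.

## Working session

There is one attempt and no reset: what is moved stays moved. The work goes in short steps, Python scripts to look and compute and a tool call to move; the robot and the scene stay as the last step left them, time stands still between calls to the robot, and variables do not carry over. Pictures are saved under pics/ and viewed, at most 14 in all, crops included, and the job is handed in when it is done.

Besides the shell and the picture viewer there is one more tool, called after "Emit:" by a JSON object that holds its "op" and its "data", one argument or row to a line. step_arm: Moves the arm, as the interface text tells. Its arguments: {"type":"object","properties":{"steps":{"type":"array","items":{"type":"object","properties":{"x":{"type":"number","minimum":-1,"maximum":1},"y":{"type":"number","minimum":-1,"maximum":1},"z":{"type":"number","minimum":-1,"maximum":1},"rx":{"type":"number","minimum":-1,"maximum":1},"ry":{"type":"number","minimum":-1,"maximum":1},"rz":{"type":"number","minimum":-1,"maximum":1},"claw":{"type":"number"}}}},"squeeze":{"type":"number"}},"required":["steps"]}

```bash
mkdir -p pics
cat > h.py <<'E'
import numpy as np, cv2
from cell import robot, read_camera, camera_params, nets
from scipy.spatial.transform import Rotation as Ro
def cloud(name, st=None):
    """world point per pixel (HxWx3), picture, depth"""
    st = robot.observe() if name=='wrist' else None
    im,d=read_camera(name); p=camera_params(name)
    v,u=np.mgrid[0:384,0:512]
    xd=(u-p['cx'])/p['fx']; yd=(v-p['cy'])/p['fy']
    k=p['k1']; rd=np.hypot(xd,yd); r=rd.copy()
    for _ in range(20): r=rd/(1+k*r*r)
    s=np.where(rd>0,r/np.maximum(rd,1e-9),1)
    P=np.stack([xd*s*d,yd*s*d,d],-1)
    if name=='wrist':
        H=np.array(p['hand_eye']); P=P@H[:3,:3].T+H[:3,3]
        R=Ro.from_euler('xyz',st['tool_rot']).as_matrix(); P=P@R.T+np.array(st['tool_pos'])
    else:
        P=(P-np.array(p['t']))@np.array(p['R'])
    P[d<=0]=np.nan
    return P,im,d
E
python3 - <<'E'
from h import *
for n in ['scene','top']:
    P,im,d=cloud(n); cv2.imwrite(f'pics/{n}0.png',cv2.resize(im,(800,600)))
    np.save(f'{n}0.npy',P); cv2.imwrite(f'{n}raw.png',im)
    for q in ['packer_large','packer_medium','packer_small','dog','tray_large','tray_medium','tray_small','tray_dog','glue_bottle','screw_jar']:
        for r in nets.masks_of(n,q)[:3]:
            if r['conf']<.2: continue
            m=r['region']; print(n,q,round(r['conf'],2),r['box'],np.nanmedian(P[m],0).round(3),m.sum())
print(robot.observe())
E
```

```text
scene packer_large 0.76 [171.6, 244.4, 203.7, 267.1] [0.477 0.505 0.018] 394
scene packer_large 0.52 [215.5, 201.7, 239.8, 216.0] [0.581 0.298 0.016] 96
scene packer_medium 0.54 [218.0, 202.4, 237.1, 211.2] [0.592 0.297 0.034] 51
scene packer_small 0.49 [232.8, 195.7, 237.6, 202.8] [0.588 0.251 0.057] 29
scene tray_large 0.77 [124.1, 273.9, 163.0, 299.2] [0.479 0.66  0.004] 762
scene tray_large 0.76 [249.5, 214.1, 286.5, 235.9] [0.445 0.2   0.005] 446
scene tray_medium 0.54 [266.5, 163.3, 289.1, 179.8] [ 0.652 -0.029  0.005] 236
scene tray_small 0.43 [231.4, 175.7, 251.7, 189.7] [0.68  0.134 0.005] 190
scene tray_dog 0.45 [273.4, 188.2, 295.7, 201.9] [0.526 0.05  0.005] 204
scene glue_bottle 0.54 [318.4, 145.9, 333.3, 184.5] [ 0.499 -0.141  0.07 ] 376
scene glue_bottle 0.31 [347.7, 145.1, 363.6, 169.5] [ 0.487 -0.287  0.059] 334
scene screw_jar 0.66 [347.7, 143.7, 365.4, 168.2] [ 0.489 -0.288  0.055] 347
top packer_large 0.78 [141.8, 207.6, 167.8, 222.3] [0.484 0.507 0.019] 290
top packer_large 0.2 [388.3, 199.6, 411.5, 220.2] [ 0.497 -0.294  0.081] 414
top packer_medium 0.56 [217.1,
[... 686 characters left out ...]
7 -0.295  0.081] 430
{'time': 1.1, 'qpos': array([-1.43698281e+00,  3.41985705e-01,  1.52406185e+00,  1.19378966e-05,
        1.27540490e+00, -1.46012269e-01]), 'qvel': array([-0.00107541, -0.00186269, -0.00035061, -0.00146096,  0.00037229,
        0.00070739]), 'joint_efforts': array([-1.62704997e-03, -4.31145966e+01, -2.44481957e+01,  7.16274627e-02,
        4.82748519e-02, -2.99480973e-05]), 'tool_pos': array([ 0.14502236, -0.50460978,  0.22676127]), 'tool_rot': array([3.14145229e+00, 9.09745431e-06, 2.79822311e-01]), 'contact_force': array([-0.33835568,  0.44875409, -0.8948166 ]), 'torque': array([-0.01313137,  0.08971372,  0.02440742]), 'grip_force': 0.0, 'opening': 0.09200228610144286}
```

Run:
```python
import cv2
im=cv2.imread('topraw.png')
cv2.imwrite('pics/topcrop.png',cv2.resize(im[125:275,80:430],None,fx=2.28,fy=2.28,interpolation=cv2.INTER_CUBIC))
```

```text
(no output)
```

View pics/scene0.png

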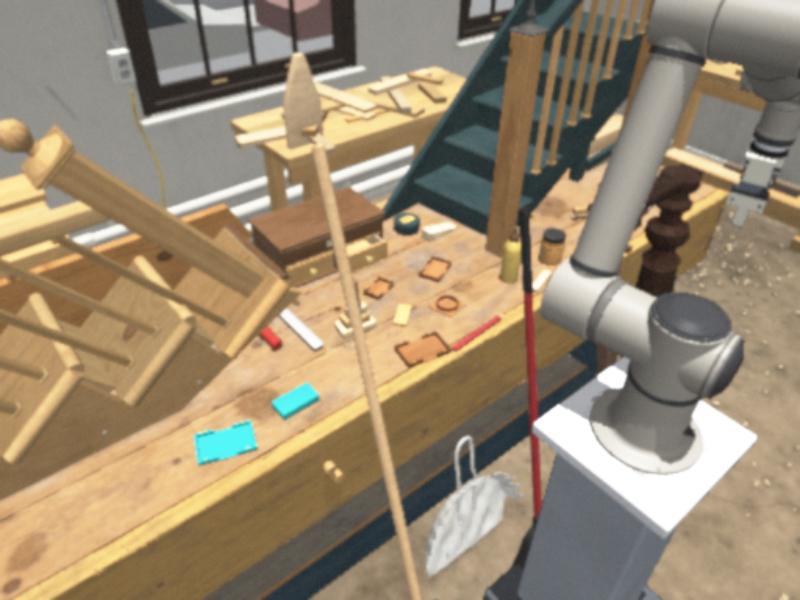

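View pics/topcrop.png

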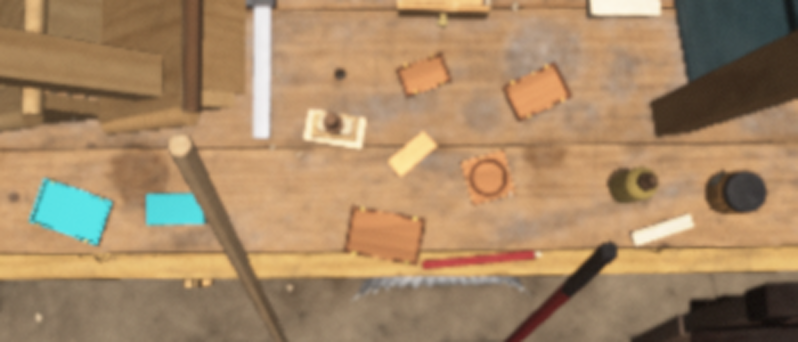

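Turquoise tray at top-crop (72,212) and turquoise block (175,210) are the look-alikes. The pile at (335,128) and brown tray at (385,234) are the ones meant. A loose beige block at (413,153) is not listed.

```bash
cat >> h.py <<'E'
def delta(pos,yaw=None):
    """fractions for step_arm to reach world pos with tool down at yaw (mod pi)"""
    s=robot.observe(); R=Ro.from_euler('xyz',s['tool_rot']).as_matrix()
    d=R.T@(np.array(pos)-s['tool_pos'])
    y=s['tool_rot'][2] if yaw is None else yaw
    y=s['tool_rot'][2]+(y-s['tool_rot'][2]+np.pi/2)%np.pi-np.pi/2
    rv=Ro.from_matrix(R.T@Ro.from_euler('xyz',[np.pi,0,y]).as_matrix()).as_rotvec()
    print('pos',np.round(s['tool_pos'],4),'rot',np.round(s['tool_rot'],4),'-> xyz',np.round(d/.75,4),'r',np.round(rv/(np.pi/4),4),'dist/row',round(np.linalg.norm(d)/.0417,1))
E
python3 - <<'E'
from h import *
p=camera_params('wrist'); print(p)
P=np.load('top0.npy')
for n,c in [('beige',(80+413/2.28,125+153/2.28)),('white',(80+662/2.28,125+230/2.28)),('red',(80+480/2.28,125+260/2.28)),('broom top',(80+180/2.28,125+145/2.28)),('brush',(80+605/2.28,125+250/2.28)),('knob',(80+340/2.28,125+73/2.28))]: print(n,P[int(c[1]),int(c[0])].round(3))
delta([.35,-.12,.42],0.28); delta([.5,.17,.42],0.28)
E
```

```text
{'fx': 281.6595382755644, 'fy': 281.6595382755644, 'cx': 254.7276166839636, 'cy': 193.88861697120535, 'k1': -0.037898193977051325, 'hand_eye': array([[-1.86019930e-04, -9.60035898e-01, -2.79876830e-01,
         7.52486247e-02],
       [ 9.99999976e-01, -1.45251607e-04, -1.66405945e-04,
         1.61932466e-04],
       [ 1.19103121e-04, -2.79876854e-01,  9.60035902e-01,
        -1.58073002e-01],
       [ 0.00000000e+00,  0.00000000e+00,  0.00000000e+00,
         1.00000000e+00]])}
beige [0.561 0.153 0.007]
white [ 0.448 -0.208  0.012]
red [0.404 0.059 0.006]
broom top [0.532 0.376 0.508]
brush [ 0.427 -0.06   0.279]
knob [ 0.687  0.262 -0.035]
pos [ 0.145  -0.5046  0.2268] rot [3.1415 0.     0.2798] -> xyz [ 0.4043 -0.4173 -0.2577] r [ 0.0002  0.     -0.0002] dist/row 11.4
pos [ 0.145  -0.5046  0.2268] rot [3.1415 0.     0.2798] -> xyz [ 0.7033 -0.7337 -0.2578] r [ 0.0002  0.     -0.0002] dist/row 18.9
```

Emit:
{"op": "step_arm", "data": {
  "steps": [
    {"x": 0.4, "y": -0.41, "z": -0.26, "claw": 1},
    {"x": 0.4, "y": -0.41, "z": -0.26},
    {"x": 0.4, "y": -0.41, "z": -0.26},
    {"x": 0.4, "y": -0.41, "z": -0.26},
    {"x": 0.4, "y": -0.41, "z": -0.26},
    {"x": 0.4, "y": -0.41, "z": -0.26},
    {"x": 0.4, "y": -0.41, "z": -0.26},
    {"x": 0.4, "y": -0.41, "z": -0.26},
    {"x": 0.4, "y": -0.41, "z": -0.26},
    {"x": 0.4, "y": -0.41, "z": -0.26},
    {"x": 0.4, "y": -0.41, "z": -0.26},
    {"x": 0.4, "y": -0.41, "z": -0.26}
  ]
}}

```text
$.steps[0]: bad value
```

Emit:
{"op": "step_arm", "data": {
  "steps": [
    {"x": 0.27, "y": -0.31, "z": 0.06},
    {"x": 0.27, "y": -0.31, "z": 0.06},
    {"x": 0.27, "y": -0.31, "z": 0.06},
    {"x": 0.27, "y": -0.31, "z": 0.06},
    {"x": 0.27, "y": -0.31, "z": 0.06},
    {"x": 0.27, "y": -0.31, "z": 0.06},
    {"x": 0.27, "y": -0.31, "z": 0.06},
    {"x": 0.27, "y": -0.31, "z": 0.06},
    {"x": 0.27, "y": -0.31, "z": 0.06},
    {"x": 0.27, "y": -0.31, "z": 0.06},
    {"x": 0.27, "y": -0.31, "z": 0.06},
    {"x": 0.27, "y": -0.31, "z": 0.06}
  ]
}}

```text
$.steps[0]: bad value
```

Run:
```python
from h import *
P,im,d=cloud('wrist'); np.save('w1.npy',P); cv2.imwrite('w1raw.png',im); cv2.imwrite('pics/w1.png',cv2.resize(im,(800,600)))
s=robot.observe(); print(s['time'],s['tool_pos'],s['tool_rot'])
for q in ['packer_large','packer_medium','packer_small','dog','tray_large','tray_medium','tray_small','tray_dog']:
    for r in nets.masks_of('wrist',q)[:3]:
        if r['conf']<.2: continue
        m=r['region']; print(q,round(r['conf'],2),np.round(r['box']),np.nanmedian(P[m],0).round(3),m.sum())
```

```text
1.15 [ 0.14501674 -0.50459819  0.226726  ] [ 3.14151949e+00 -1.52367775e-05  2.79799014e-01]
```

View pics/w1.png

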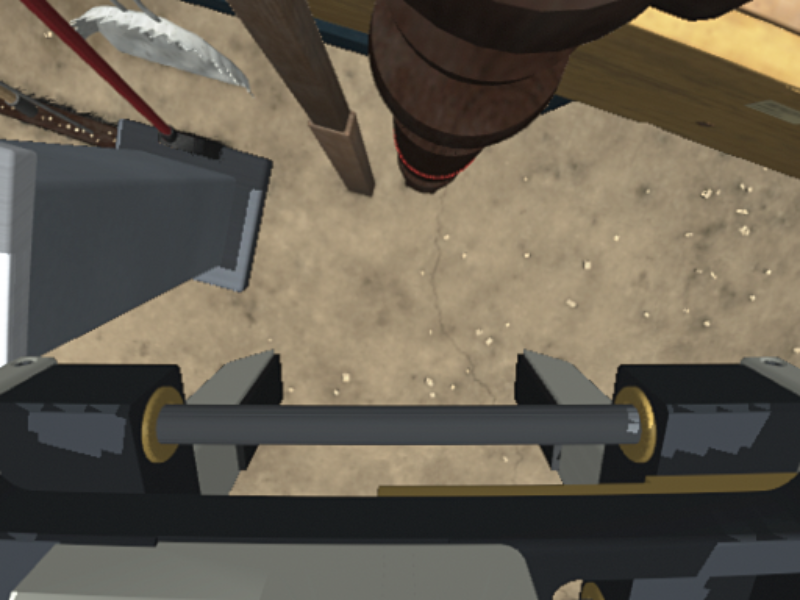

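The calls were refused, probably because each row needs every field. A dark turned post stands near the start, so I'll locate it first.

Run:
```python
from h import *
P=np.load('scene0.npy')
for v,u in [(115,433),(125,430),(145,427),(165,422),(185,418)]: print((v,u),P[v,u-6:u+8:3].round(3).tolist())
W=np.load('w1.npy')
for v,u in [(20,290),(40,300),(80,280),(10,330),(5,250),(5,400),(5,440)]: print('w',(v,u),W[v,u].round(3))
T=np.load('top0.npy'); m=(T[...,2]>.1)&(T[...,0]<.5)&(T[...,1]<0)
v,u=np.where(m); q=T[m]
for y in np.arange(-.7,0,.05):
    k=(q[:,1]>y)&(q[:,1]<y+.05)
    if k.any(): print(round(y,2),k.sum(),q[k].min(0).round(3),q[k].max(0).round(3))
```

```text
(115, 433) [[0.306, -0.431, 0.279], [0.295, -0.431, 0.283], [0.291, -0.447, 0.28], [0.285, -0.458, 0.279], [0.28, -0.47, 0.277]]
(125, 430) [[0.279, -0.372, 0.269], [0.277, -0.392, 0.263], [0.3, -0.469, 0.227], [0.289, -0.469, 0.232], [0.283, -0.48, 0.231]]
(145, 427) [[0.305, -0.458, 0.14], [0.298, -0.469, 0.14], [0.286, -0.467, 0.146], [0.276, -0.47, 0.15], [0.27, -0.483, 0.148]]
(165, 422) [[0.302, -0.465, 0.044], [0.294, -0.473, 0.045], [0.28, -0.469, 0.054], [0.272, -0.476, 0.056], [0.265, -0.487, 0.055]]
(185, 418) [[0.291, -0.462, -0.05], [0.277, -0.458, -0.04], [0.27, -0.47, -0.041], [0.257, -0.468, -0.033], [0.252, -0.485, -0.038]]
w (20, 290) [ 0.257 -0.488  0.255]
w (40, 300) [ 0.262 -0.498  0.21 ]
w (80, 280) [ 0.248 -0.497  0.138]
w (10, 330) [ 0.259 -0.5    0.27 ]
w (5, 250) [ 0.273 -0.465  0.204]
w (5, 400) [ 0.27  -0.525  0.267]
w (5, 440) [ 0.277 -0.542  0.262]
-0.55 210 [ 0.166 -0.545  0.113] [ 0.356 -0.5    0.287]
-0.5 1129 [ 0.099 -0.5    0.106] [ 0.356 -0.45   0.365]
-0.45 647 [ 0.095 -0.45   0.23 ] [ 0.337 -0.4    0.369]
-0.4 440 [ 0.278 -0.4    0.175] [ 0.379 -0.35   0.285]
-0.35 715 [ 0.273 -0.35   0.109] [ 0.38  -0.3    0.287]
-0.3 633 [ 0.161 -0.3    0.102] [ 0.38  -0.25   0.626]
-0.25 381 [ 0.278 -0.25   0.265] [ 0.338 -0.2    0.302]
-0.2 1221 [ 0.216 -0.2    0.101] [ 0.498 -0.15   0.757]
-0.15 2034 [ 0.223 -0.15   0.102] [ 0.498 -0.1    0.759]
-0.1 3421 [ 0.039 -0.1    0.105] [ 0.437 -0.05   0.744]
-0.05 2356 [ 0.042 -0.05   0.101] [ 0.405 -0.     0.569]
```

Emit:
{"op": "step_arm", "data": {
  "steps": [
    {"x": 0, "y": 0, "z": -0.26, "rx": 0, "ry": 0, "rz": 0, "claw": 1},
    {"x": 0, "y": 0, "z": -0.26, "rx": 0, "ry": 0, "rz": 0, "claw": 1},
    {"x": 0, "y": 0, "z": -0.26, "rx": 0, "ry": 0, "rz": 0, "claw": 1},
    {"x": 0, "y": 0, "z": -0.26, "rx": 0, "ry": 0, "rz": 0, "claw": 1},
    {"x": 0, "y": 0, "z": -0.26, "rx": 0, "ry": 0, "rz": 0, "claw": 1},
    {"x": 0.4, "y": -0.41, "z": -0.26, "rx": 0, "ry": 0, "rz": 0, "claw": 1},
    {"x": 0.4, "y": -0.41, "z": -0.26, "rx": 0, "ry": 0, "rz": 0, "claw": 1},
    {"x": 0.4, "y": -0.41, "z": -0.26, "rx": 0, "ry": 0, "rz": 0, "claw": 1},
    {"x": 0.4, "y": -0.41, "z": -0.26, "rx": 0, "ry": 0, "rz": 0, "claw": 1},
    {"x": 0.4, "y": -0.41, "z": -0.26, "rx": 0, "ry": 0, "rz": 0, "claw": 1},
    {"x": 0.4, "y": -0.41, "z": -0.26, "rx": 0, "ry": 0, "rz": 0, "claw": 1},
    {"x": 0.4, "y": -0.41, "z": -0.26, "rx": 0, "ry": 0, "rz": 0, "claw": 1}
  ],
  "squeeze": 20
}}

```text
time: 2.55
tool_pos: [0.2834, -0.2457, 0.4219]
tool_rot: [3.141, -0.0, 0.279]
contact_force: [1.6, -1.2, 0.3]
opening: 0.0917
grip_force: 0.0
```

Emit:
{"op": "step_arm", "data": {
  "steps": [
    {"x": 0.4, "y": -0.42, "z": 0, "rx": 0, "ry": 0, "rz": 0, "claw": 1},
    {"x": 0.4, "y": -0.42, "z": 0, "rx": 0, "ry": 0, "rz": 0, "claw": 1},
    {"x": 0.4, "y": -0.42, "z": 0, "rx": 0, "ry": 0, "rz": 0, "claw": 1},
    {"x": 0.4, "y": -0.42, "z": 0, "rx": 0, "ry": 0, "rz": 0, "claw": 1},
    {"x": 0.4, "y": -0.42, "z": 0, "rx": 0, "ry": 0, "rz": 0, "claw": 1},
    {"x": 0.4, "y": -0.42, "z": 0, "rx": 0, "ry": 0, "rz": 0, "claw": 1},
    {"x": 0.4, "y": -0.42, "z": 0, "rx": 0, "ry": 0, "rz": 0, "claw": 1},
    {"x": 0.4, "y": -0.42, "z": 0, "rx": 0, "ry": 0, "rz": 0, "claw": 1},
    {"x": 0.4, "y": -0.42, "z": 0, "rx": 0, "ry": 0, "rz": 0, "claw": 1},
    {"x": 0.4, "y": -0.42, "z": 0, "rx": 0, "ry": 0, "rz": 0, "claw": 1},
    {"x": 0.4, "y": -0.42, "z": 0, "rx": 0, "ry": 0, "rz": 0, "claw": 1},
    {"x": 0.4, "y": -0.42, "z": 0, "rx": 0, "ry": 0, "rz": 0, "claw": 1}
  ]
}}

```text
time: 3.55
tool_pos: [0.4854, 0.1413, 0.4203]
tool_rot: [-3.14, 0.002, 0.284]
contact_force: [0.1, -0.3, -0.8]
opening: 0.0918
grip_force: 0.0
```

Run:
```python
from h import *
P,im,d=cloud('wrist'); np.save('w1.npy',P); cv2.imwrite('w1raw.png',im); cv2.imwrite('pics/w1b.png',cv2.resize(im,(800,600)))
s=robot.observe(); print(s['time'],s['tool_pos'],s['tool_rot'])
for q in ['packer_large','packer_medium','packer_small','dog','tray_large','tray_medium','tray_small','tray_dog']:
    for r in nets.masks_of('wrist',q)[:3]:
        if r['conf']<.2: continue
        m=r['region']; print(q,round(r['conf'],2),np.round(r['box']),np.nanmedian(P[m],0).round(3),m.sum())
        np.save(f'm_{q}.npy',m) if r is not None else 0
```

```text
3.6 [0.48477283 0.13947487 0.42073453] [-3.14146279e+00  1.69448719e-03  2.83053327e-01]
packer_large 0.89 [179.  52. 232.  96.] [0.583 0.242 0.019] 335
packer_medium 0.73 [188.  59. 227.  92.] [0.589 0.248 0.041] 246
packer_small 0.55 [193.  67. 219.  86.] [0.595 0.245 0.063] 127
dog 0.53 [186.  60. 211.  77.] [0.596 0.261 0.105] 351
tray_large 0.88 [  0.  62.  34. 113.] [0.476 0.634 0.004] 1221
tray_large 0.81 [191. 138. 256. 188.] [0.441 0.197 0.004] 1748
tray_medium 0.78 [340.  76. 387. 109.] [ 0.65  -0.031  0.004] 1400
tray_small 0.94 [263.  34. 307.  70.] [0.676 0.136 0.004] 1130
tray_dog 0.83 [287. 130. 326. 163.] [0.524 0.045 0.004] 1108
```

View pics/w1b.png

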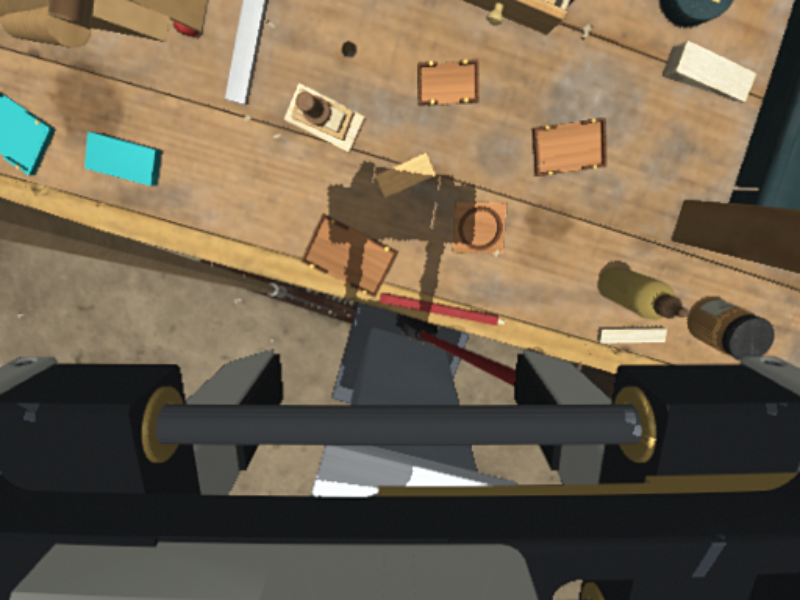

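```bash
cat >> h.py <<'E'
def rect(pts,trim=None):
    (c,(w,h),a)=cv2.minAreaRect((np.asarray(pts)[:,:2]*1000).astype(np.float32))
    # yaw of the LONG side direction
    a=np.radians(a); 
    if w>h: L,S,ang=w,h,a
    else: L,S,ang=h,w,a+np.pi/2
    ang=(ang+np.pi/2)%np.pi-np.pi/2
    return np.round(c,1),round(L,1),round(S,1),round(ang,3)
def comp(m):
    n,l,st,_=cv2.connectedComponentsWithStats(m.astype(np.uint8),connectivity=8)
    return l==1+np.argmax(st[1:,4]) if n>1 else m
def band(P,c,rad,lo,hi):
    with np.errstate(invalid='ignore'):
        m=(np.hypot(P[...,0]-c[0],P[...,1]-c[1])<rad)&(P[...,2]>lo)&(P[...,2]<hi)
    return m
E
python3 - <<'E'
from h import *
P=np.load('w1.npy'); T=np.load('top0.npy')
for n,c in [('tray_large',(.441,.197)),('tray_medium',(.65,-.03)),('tray_small',(.677,.136)),('tray_dog',(.525,.046))]:
    b=band(P,c,.08,-.02,.03); print(n,'z pct',np.nanpercentile(P[b][:,2],[1,25,50,75,99]).round(4), end=' ')
    m=comp(band(P,c,.075,.0025,.03)); print('z>2.5mm',rect(P[m]),m.sum())
    m=np.load(f'm_{n}.npy'); m=m&band(P,c,.09,-.02,.03); print('  mask',rect(P[m]),P[m][:,:2].mean(0).round(4)) if m.any() else 0
    m=band(P,c,.075,.009,.03); print('  rim',rect(P[m]),m.sum())
for n,lo,hi in [('L',.013,.025),('M',.036,.047),('S',.058,.069),('D',.098,.14)]:
    for nm,Q in (('w',P),('t',T)):
        m=band(Q,(.59,.262),.065,lo,hi); print(n,nm,m.sum(),rect(Q[m]),np.median(Q[m],0).round(4))
E
```

```text
tray_large z pct [-0.0031 -0.0003  0.0011  0.0039  0.0128] z>2.5mm (array([441.3, 196.7]), 109.0, 69.3, np.float64(1.379)) 1665
  mask (array([440.6, 198.6]), 111.0, 71.9, np.float64(1.404)) [0.4411 0.1974]
  rim (array([440. , 189.8]), 122.6, 69.2, np.float64(1.369)) 268
tray_medium z pct [-0.0023 -0.0004  0.0005  0.0026  0.0126] z>2.5mm (array([649.8, -31.8]), 92.9, 58.4, np.float64(-1.126)) 1361
  mask (array([649. , -30.3]), 87.8, 58.0, np.float64(-1.118)) [ 0.65   -0.0312]
  rim (array([649.5, -30.2]), 88.1, 57.5, np.float64(-1.124)) 259
tray_small z pct [-0.0024 -0.0005  0.0003  0.0014  0.0124] z>2.5mm (array([676.2, 136.3]), 72.1, 47.5, np.float64(-1.246)) 1034
  mask (array([676.6, 137. ]), 74.1, 49.4, np.float64(-1.272)) [0.6766 0.136 ]
  rim (array([676.2, 136.3]), 72.1, 46.7, np.float64(-1.246)) 216
tray_dog z pct [-0.0025 -0.0005  0.0004  0.0018  0.0126] z>2.5mm (array([522.4,  43.2]), 66.8, 66.4, np.float64(-1.315)) 994
  mask (array([522.8,  43.3]), 70.0, 67.5, np.float64(-1.286)) [0.5241 0.0449]
  rim (array([521.1,  43.9]), 57.2, 54.5, np.float64(0.205)) 200
L w 423 (array([596.5, 266.8]), 84.6, 45.9, np.float64(1.403)) [0.5857 0.2554 0.0189]
L t 132 (array([595.6, 265.6]), 85.0, 45.1, np.float64(1.393)) [0.5841 0.2627 0.0186]
M w 238 (array([597.5, 266.3]), 62.4, 35.0, np.float64(1.473)) [0.5885 0.2533 0.0409]
M t 81 (array([597. , 265.5]), 63.6, 33.8, np.float64(1.473)) [0.589  0.271  0.0408]
S w 121 (array([597.5, 263. ]), 47.7, 21.7, np.float64(1.436)) [0.5944 0.247  0.0628]
S t 48 (array([595.3, 262.4]), 48.5, 24.1, np.float64(1.48)) [0.596  0.2501 0.0614]
D w 184 (array([596.8, 264.9]), 18.4, 16.5, np.float64(-1.242)) [0.5964 0.2624 0.1345]
D t 35 (array([596.1, 264.7]), 16.4, 16.2, np.float64(1.226)) [0.5946 0.2644 0.1337]
```

Emit:
{"op": "step_arm", "data": {
  "steps": [
    {"x": 0.19, "y": -0.118, "z": 0.228, "rx": 0, "ry": 0, "rz": -1, "claw": 0},
    {"x": 0.19, "y": -0.118, "z": 0.228, "rx": 0, "ry": 0, "rz": -1, "claw": 0},
    {"x": 0.19, "y": -0.118, "z": 0.228, "rx": 0, "ry": 0, "rz": -1, "claw": 0},
    {"x": 0.19, "y": -0.118, "z": 0.228, "rx": 0, "ry": 0, "rz": -1, "claw": 0},
    {"x": 0.19, "y": -0.118, "z": 0.228, "rx": 0, "ry": 0, "rz": -1, "claw": 0},
    {"x": 0.19, "y": -0.118, "z": 0.228, "rx": 0, "ry": 0, "rz": -1, "claw": 0},
    {"x": 0.19, "y": -0.118, "z": 0.228, "rx": 0, "ry": 0, "rz": -1, "claw": 0},
    {"x": 0.19, "y": -0.118, "z": 0.228, "rx": 0, "ry": 0, "rz": -1, "claw": 0}
  ]
}}

```text
time: 4.67
tool_pos: [0.5967, 0.2624, 0.2478]
tool_rot: [-3.138, 0.004, 1.067]
contact_force: [-0.1, -0.0, 0.5]
opening: 0.0472
grip_force: 0.0
```

Emit:
{"op": "step_arm", "data": {
  "steps": [
    {"x": 0, "y": 0, "z": 0, "rx": 0, "ry": 0, "rz": -0.473, "claw": 0},
    {"x": 0, "y": 0, "z": 0, "rx": 0, "ry": 0, "rz": -0.473, "claw": 0},
    {"x": 0, "y": 0, "z": 0, "rx": 0, "ry": 0, "rz": -0.473, "claw": 0},
    {"x": 0, "y": 0, "z": 0, "rx": 0, "ry": 0, "rz": -0.473, "claw": 0},
    {"x": 0, "y": 0, "z": 0, "rx": 0, "ry": 0, "rz": -0.473, "claw": 0}
  ]
}}

```text
time: 5.08
tool_pos: [0.5972, 0.2617, 0.2521]
tool_rot: [3.14, -0.001, 1.431]
contact_force: [-0.2, -0.2, 0.3]
opening: 0.046
grip_force: 0.0
```

Run:
```python
from h import *
delta([.5967,.2648,.091],1.44)
P,im,d=cloud('wrist'); np.save('w2.npy',P); cv2.imwrite('w2raw.png',im); cv2.imwrite('pics/w2.png',im)
for n,lo,hi in [('L',.013,.025),('M',.036,.047),('S',.058,.069),('D',.1,.14)]:
    m=band(P,(.597,.265),.065,lo,hi); print(n,m.sum(),rect(P[m]),np.median(P[m],0).round(4)) if m.any() else print(n,0)
for n,c in [('tray_small',(.677,.136)),('tray_large',(.441,.197))]:
    m=band(P,c,.075,.0025,.03); print(n,m.sum(),rect(P[m]) if m.sum()>50 else 0)
```

```text
pos [0.5972 0.2617 0.2521] rot [ 3.1396e+00 -7.0000e-04  1.4311e+00] -> xyz [ 0.0039 -0.0017  0.2148] r [ 0.0025 -0.0009 -0.0114] dist/row 3.9
L 653 (array([595.9, 267.2]), 85.1, 45.0, np.float64(1.39)) [0.5942 0.2881 0.0188]
M 458 (array([597.4, 267.1]), 63.4, 34.1, np.float64(1.462)) [0.6001 0.2874 0.0409]
S 162 (array([597.9, 264.4]), 47.3, 22.5, np.float64(1.424)) [0.6002 0.2827 0.063 ]
D 330 (array([597.4, 266.5]), 17.6, 17.6, np.float64(-1.392)) [0.5974 0.2692 0.1344]
tray_small 351 (array([668.7, 160.5]), 65.9, 40.9, np.float64(-0.188))
tray_large 2030 (array([443.7, 213.4]), 75.7, 68.5, np.float64(1.371))
```

View pics/w2.png

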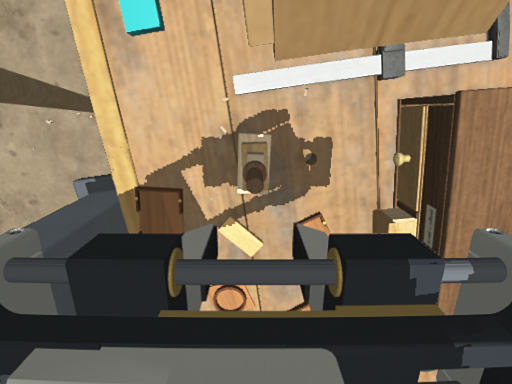

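Emit:
{"op": "step_arm", "data": {
  "steps": [
    {"x": 0.0055, "y": -0.001, "z": 0.08, "rx": 0.0025, "ry": 0, "rz": -0.01, "claw": 0},
    {"x": 0.0055, "y": -0.001, "z": 0.12, "rx": 0.0025, "ry": 0, "rz": -0.01, "claw": 0},
    {"x": 0.0055, "y": -0.001, "z": 0.16, "rx": 0.0025, "ry": 0, "rz": -0.01, "claw": 0},
    {"x": 0.0055, "y": -0.001, "z": 0.19, "rx": 0.0025, "ry": 0, "rz": -0.01, "claw": 0},
    {"x": 0.0055, "y": -0.001, "z": 0.214, "rx": 0.0025, "ry": 0, "rz": -0.01, "claw": 0},
    {"x": 0.0055, "y": -0.001, "z": 0.214, "rx": 0.0025, "ry": 0, "rz": -0.01, "claw": 0},
    {"x": 0.0055, "y": -0.001, "z": 0.214, "rx": 0.0025, "ry": 0, "rz": -0.01, "claw": -1},
    {"x": 0.0055, "y": -0.001, "z": 0.214, "rx": 0.0025, "ry": 0, "rz": -0.01, "claw": -1},
    {"x": 0.0055, "y": -0.001, "z": 0.214, "rx": 0.0025, "ry": 0, "rz": -0.01, "claw": -1},
    {"x": 0.0055, "y": -0.001, "z": 0.214, "rx": 0.0025, "ry": 0, "rz": -0.01, "claw": -1},
    {"x": 0.0055, "y": -0.001, "z": 0.214, "rx": 0.0025, "ry": 0, "rz": -0.01, "claw": -1},
    {"x": 0.0055, "y": -0.001, "z": 0.214, "rx": 0.0025, "ry": 0, "rz": -0.01, "claw": -1}
  ],
  "squeeze": 15
}}

```text
time: 6.13
tool_pos: [0.5976, 0.2666, 0.0916]
tool_rot: [3.141, -0.001, 1.444]
contact_force: [0.6, 0.3, 5.4]
opening: 0.0172
grip_force: 15.0
```

Emit:
{"op": "step_arm", "data": {
  "steps": [
    {"x": 0, "y": 0, "z": -0.04, "rx": 0, "ry": 0, "rz": 0, "claw": -1},
    {"x": 0, "y": 0, "z": -0.08, "rx": 0, "ry": 0, "rz": 0, "claw": -1},
    {"x": 0, "y": 0, "z": -0.1, "rx": 0, "ry": 0, "rz": 0, "claw": -1},
    {"x": -0.05, "y": -0.01, "z": -0.1, "rx": 0, "ry": 0, "rz": 0, "claw": -1},
    {"x": -0.1, "y": -0.02, "z": -0.1, "rx": 0, "ry": 0, "rz": 0, "claw": -1},
    {"x": -0.15, "y": -0.03, "z": -0.1, "rx": 0, "ry": 0, "rz": 0, "claw": -1},
    {"x": -0.2, "y": -0.04, "z": -0.1, "rx": 0, "ry": 0, "rz": 0, "claw": -1},
    {"x": -0.25, "y": -0.05, "z": -0.1, "rx": 0, "ry": 0, "rz": 0, "claw": -1},
    {"x": -0.29, "y": -0.06, "z": -0.1, "rx": 0, "ry": 0, "rz": 0, "claw": -1},
    {"x": -0.308, "y": -0.0624, "z": -0.1, "rx": 0, "ry": 0, "rz": 0, "claw": -1},
    {"x": -0.308, "y": -0.0624, "z": -0.1, "rx": 0, "ry": 0, "rz": 0, "claw": -1},
    {"x": -0.308, "y": -0.0624, "z": -0.1, "rx": 0, "ry": 0, "rz": 0, "claw": -1}
  ]
}}

```text
time: 7.13
tool_pos: [0.5215, 0.0428, 0.1657]
tool_rot: [-3.14, -0.0, 1.443]
contact_force: [0.7, -0.5, -1.0]
opening: 0.0175
grip_force: 15.0
```

Run:
```python
from h import *
delta([.522,.0435,.0335],1.44)
P,im,d=cloud('top')
m=band(P,(.597,.265),.03,.05,.16); print(np.nanmax(P[m][:,2]))
m=band(P,(.522,.0435),.05,.1,.2); print(rect(P[m]), P[m][:,2].max())
print(robot.observe()['opening'])
```

```text
pos [0.5215 0.0428 0.1657] rot [-3.1403e+00 -3.0000e-04  1.4425e+00] -> xyz [0.001  0.0007 0.1762] r [-0.0016 -0.0004  0.0032] dist/row 3.2
0.06739598067365465Traceback (most recent call last):
  File "<stdin>", line 5, in <module>
    return umr_maximum(a, axis, None, out, keepdims, initial, where)
ValueError: zero-size array to reduction operation maximum which has no identity
```

Dog held. Lower into the cup, release, and rise.

Emit:
{"op": "step_arm", "data": {
  "steps": [
    {"x": 0.001, "y": 0.0007, "z": 0.05, "rx": 0, "ry": 0, "rz": 0, "claw": -1},
    {"x": 0.001, "y": 0.0007, "z": 0.1, "rx": 0, "ry": 0, "rz": 0, "claw": -1},
    {"x": 0.001, "y": 0.0007, "z": 0.14, "rx": 0, "ry": 0, "rz": 0, "claw": -1},
    {"x": 0.001, "y": 0.0007, "z": 0.165, "rx": 0, "ry": 0, "rz": 0, "claw": -1},
    {"x": 0.001, "y": 0.0007, "z": 0.176, "rx": 0, "ry": 0, "rz": 0, "claw": -1},
    {"x": 0.001, "y": 0.0007, "z": 0.176, "rx": 0, "ry": 0, "rz": 0, "claw": -1},
    {"x": 0.001, "y": 0.0007, "z": 0.176, "rx": 0, "ry": 0, "rz": 0, "claw": -1},
    {"x": 0.001, "y": 0.0007, "z": 0.176, "rx": 0, "ry": 0, "rz": 0, "claw": -0.2},
    {"x": 0.001, "y": 0.0007, "z": 0.176, "rx": 0, "ry": 0, "rz": 0, "claw": -0.2},
    {"x": 0.001, "y": 0.0007, "z": 0.176, "rx": 0, "ry": 0, "rz": 0, "claw": -0.1},
    {"x": 0.001, "y": 0.0007, "z": 0.176, "rx": 0, "ry": 0, "rz": 0, "claw": -0.1}
  ]
}}

```text
time: 8.1
tool_pos: [0.5222, 0.044, 0.0339]
tool_rot: [-3.141, -0.0, 1.445]
contact_force: [-0.1, 1.3, 0.4]
opening: 0.0383
grip_force: 0.0
```

Emit:
{"op": "step_arm", "data": {
  "steps": [
    {"x": 0, "y": 0, "z": -0.05, "rx": 0, "ry": 0, "rz": 0, "claw": -0.1},
    {"x": 0, "y": 0, "z": -0.1, "rx": 0, "ry": 0, "rz": 0, "claw": -0.1},
    {"x": 0, "y": 0, "z": -0.15, "rx": 0, "ry": 0, "rz": 0, "claw": -0.1},
    {"x": 0, "y": 0, "z": -0.187, "rx": 0, "ry": 0, "rz": 0, "claw": -0.1},
    {"x": 0.304, "y": 0.063, "z": -0.187, "rx": 0, "ry": 0, "rz": 0, "claw": 0},
    {"x": 0.304, "y": 0.063, "z": -0.187, "rx": 0, "ry": 0, "rz": 0, "claw": 0},
    {"x": 0.304, "y": 0.063, "z": -0.187, "rx": 0, "ry": 0, "rz": 0, "claw": 0},
    {"x": 0.304, "y": 0.063, "z": -0.187, "rx": 0, "ry": 0, "rz": 0, "claw": 0},
    {"x": 0.304, "y": 0.063, "z": -0.187, "rx": 0, "ry": 0, "rz": 0, "claw": 0},
    {"x": 0.304, "y": 0.063, "z": -0.187, "rx": 0, "ry": 0, "rz": 0, "claw": 0},
    {"x": 0.304, "y": 0.063, "z": -0.187, "rx": 0, "ry": 0, "rz": 0, "claw": 0},
    {"x": 0.304, "y": 0.063, "z": -0.187, "rx": 0, "ry": 0, "rz": 0, "claw": 0}
  ]
}}

```text
time: 9.1
tool_pos: [0.5973, 0.2651, 0.1729]
tool_rot: [-3.139, 0.001, 1.447]
contact_force: [0.3, -0.1, -0.3]
opening: 0.0463
grip_force: 0.0
```

Run:
```python
from h import *
P,im,d=cloud('wrist')
for n,lo,hi in [('L',.013,.025),('M',.036,.047),('S',.058,.069)]:
    m=band(P,(.597,.265),.065,lo,hi); print(n,m.sum(),rect(P[m]),np.median(P[m],0).round(4)) if m.any() else print(n,0)
T,_,_=cloud('top')
for n,Q in (('t',T),):
    m=band(Q,(.522,.0435),.03,.05,.1); print('dog',m.sum(),rect(Q[m]),Q[m].max(0))
    m=band(Q,(.522,.0435),.05,.0025,.03); print('cup',rect(Q[m]))
delta([.598,.2645,.045],1.43)
```

```text
L 902 (array([596. , 267.2]), 84.8, 45.0, np.float64(1.394)) [0.5927 0.2956 0.0188]
M 850 (array([597.4, 266.6]), 64.3, 33.9, np.float64(1.458)) [0.6    0.2842 0.0409]
S 1041 (array([597.3, 263.9]), 48.0, 22.0, np.float64(1.408)) [0.5975 0.2655 0.0629]
dog 32 (array([524.9,  46.8]), 16.7, 16.0, np.float64(1.565)) [0.53288948 0.05515547 0.07933347]
cup (array([520.3,  43.6]), 95.6, 89.3, np.float64(-1.114))
pos [0.5973 0.2632 0.1733] rot [-3.1392e+00  8.0000e-04  1.4441e+00] -> xyz [0.002  0.0011 0.1711] r [-0.0031  0.0011  0.018 ] dist/row 3.1
```

Emit:
{"op": "step_arm", "data": {
  "steps": [
    {"x": 0.001, "y": 0, "z": 0.05, "rx": -0.003, "ry": 0, "rz": 0.045, "claw": 0},
    {"x": 0.001, "y": 0, "z": 0.1, "rx": -0.003, "ry": 0, "rz": 0.045, "claw": 0},
    {"x": 0.001, "y": 0, "z": 0.14, "rx": -0.003, "ry": 0, "rz": 0.045, "claw": 0},
    {"x": 0.001, "y": 0, "z": 0.16, "rx": -0.003, "ry": 0, "rz": 0.045, "claw": 0},
    {"x": 0.001, "y": 0, "z": 0.17, "rx": -0.003, "ry": 0, "rz": 0.045, "claw": 0},
    {"x": 0.001, "y": 0, "z": 0.17, "rx": -0.003, "ry": 0, "rz": 0.045, "claw": 0},
    {"x": 0.001, "y": 0, "z": 0.17, "rx": -0.003, "ry": 0, "rz": 0.045, "claw": -1},
    {"x": 0.001, "y": 0, "z": 0.17, "rx": -0.003, "ry": 0, "rz": 0.045, "claw": -1},
    {"x": 0.001, "y": 0, "z": 0.17, "rx": -0.003, "ry": 0, "rz": 0.045, "claw": -1},
    {"x": 0.001, "y": 0, "z": 0.17, "rx": -0.003, "ry": 0, "rz": 0.045, "claw": -1},
    {"x": 0.001, "y": 0, "z": 0.17, "rx": -0.003, "ry": 0, "rz": 0.045, "claw": -1},
    {"x": 0.001, "y": 0, "z": 0.17, "rx": -0.003, "ry": 0, "rz": 0.045, "claw": -1}
  ],
  "squeeze": 15
}}

```text
time: 10.2
tool_pos: [0.5981, 0.265, 0.0473]
tool_rot: [3.139, -0.001, 1.409]
contact_force: [-1.2, -0.8, 6.9]
opening: 0.0217
grip_force: 15.0
```

Run:
```python
from h import *
delta([.6763,.1365,.12],1.896)
```

```text
pos [0.5981 0.265  0.0473] rot [ 3.1392e+00 -7.0000e-04  1.4093e+00] -> xyz [-0.1523  0.1307 -0.0968] r [ 3.200e-03 -1.000e-04 -6.197e-01] dist/row 4.0
```

Emit:
{"op": "step_arm", "data": {
  "steps": [
    {"x": 0, "y": 0, "z": -0.04, "rx": 0, "ry": 0, "rz": 0, "claw": -1},
    {"x": 0, "y": 0, "z": -0.08, "rx": 0, "ry": 0, "rz": 0, "claw": -1},
    {"x": -0.03, "y": 0.025, "z": -0.097, "rx": 0, "ry": 0, "rz": -0.1, "claw": -1},
    {"x": -0.06, "y": 0.05, "z": -0.097, "rx": 0, "ry": 0, "rz": -0.22, "claw": -1},
    {"x": -0.09, "y": 0.075, "z": -0.097, "rx": 0, "ry": 0, "rz": -0.34, "claw": -1},
    {"x": -0.12, "y": 0.1, "z": -0.097, "rx": 0, "ry": 0, "rz": -0.46, "claw": -1},
    {"x": -0.14, "y": 0.12, "z": -0.097, "rx": 0, "ry": 0, "rz": -0.56, "claw": -1},
    {"x": -0.152, "y": 0.131, "z": -0.097, "rx": 0, "ry": 0, "rz": -0.62, "claw": -1},
    {"x": -0.152, "y": 0.131, "z": -0.097, "rx": 0, "ry": 0, "rz": -0.62, "claw": -1},
    {"x": -0.152, "y": 0.131, "z": -0.097, "rx": 0, "ry": 0, "rz": -0.62, "claw": -1},
    {"x": -0.152, "y": 0.131, "z": -0.097, "rx": 0, "ry": 0, "rz": -0.62, "claw": -1}
  ]
}}

```text
time: 11.12
tool_pos: [0.6754, 0.1376, 0.1186]
tool_rot: [-3.141, -0.0, 1.895]
contact_force: [-0.8, 0.6, -0.3]
opening: 0.0215
grip_force: 15.0
```

Run:
```python
from h import *
P,im,d=cloud('wrist'); cv2.imwrite('pics/w3.png',im)
print(rect(P[band(P,(.677,.136),.05,.008,.02)]))
T,_,_=cloud('top')
for lo,hi in [(.013,.025),(.036,.047)]:
    m=band(T,(.597,.265),.065,lo,hi);print(rect(T[m]))
delta([.6763,.1365,.0115],1.896); print(robot.observe()['opening'])
```

```text
(array([675.4, 137.7]), 69.9, 46.3, np.float64(-1.244))
(array([595.7, 265.7]), 84.9, 45.0, np.float64(1.399))
(array([597.4, 265.7]), 64.3, 33.7, np.float64(1.463))
pos [0.6754 0.1379 0.1188] rot [ 3.1416e+00 -1.0000e-04  1.8966e+00] -> xyz [-0.0022  0.0005  0.143 ] r [ 0.     -0.0001  0.0008] dist/row 2.6
0.02223209425801438
```

View pics/w3.png

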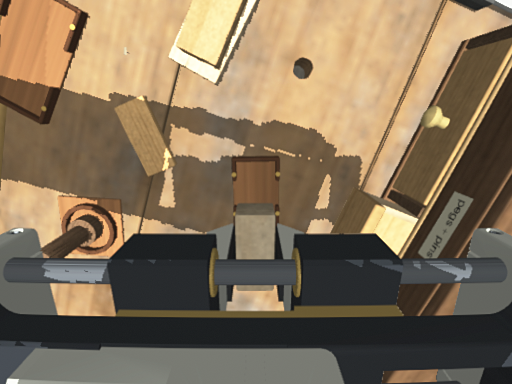

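Run:
```python
from h import *
psi=1.896; c=np.array([.6763,.1365])
ax=np.array([np.cos(psi),np.sin(psi)]); ay=np.array([np.sin(psi),-np.cos(psi)])
for n in ['top0','w1','w2']:
    P=np.load(n+'.npy').reshape(-1,3); P=P[np.isfinite(P).all(1)]
    a=(P[:,:2]-c)@ax; b=(P[:,:2]-c)@ay
    for lo,hi in [(.015,.06),(.06,.3)]:
        m=(abs(a)<.09)&(abs(b)<.14)&(P[:,2]>lo)&(P[:,2]<hi)&(P[:,0]>.64)
        print(n,lo,m.sum(), (a[m].min().round(3),a[m].max().round(3),b[m].min().round(3),b[m].max().round(3),P[m][:,2].max().round(3)) if m.any() else '')
```

```text
top0 0.015 366 (np.float64(-0.09), np.float64(0.077), np.float64(-0.02), np.float64(0.14), np.float64(0.06))
top0 0.06 640 (np.float64(-0.09), np.float64(0.033), np.float64(0.054), np.float64(0.14), np.float64(0.142))
w1 0.015 443 (np.float64(-0.09), np.float64(-0.017), np.float64(-0.021), np.float64(0.083), np.float64(0.06))
w1 0.06 111 (np.float64(-0.09), np.float64(-0.055), np.float64(0.053), np.float64(0.067), np.float64(0.072))
w2 0.015 1279 (np.float64(-0.061), np.float64(0.08), np.float64(0.08), np.float64(0.14), np.float64(0.06))
w2 0.06 2789 (np.float64(-0.09), np.float64(0.037), np.float64(0.087), np.float64(0.14), np.float64(0.138))
```

Run:
```python
from h import *
def tab(c,psi):
    c=np.array(c)
    ax=np.array([np.cos(psi),np.sin(psi)]); ay=np.array([np.sin(psi),-np.cos(psi)])
    Q=[np.load(n+'.npy').reshape(-1,3) for n in ['top0','w2','w1']]; P=np.vstack(Q); P=P[np.isfinite(P).all(1)&(P[:,0]>.62)]
    # remove robot's own points: keep z<.15
    P=P[P[:,2]<.16]
    a=(P[:,:2]-c)@ax; b=(P[:,:2]-c)@ay
    for a0 in np.arange(-.08,.08,.02):
        print(round(a0,2),[round(float(P[m][:,2].max()),3) if (m:=((a>=a0)&(a<a0+.02)&(b>=b0)&(b<b0+.01))).any() else None for b0 in np.arange(.03,.13,.01)])
tab([.6763,.1365],1.896)
p=camera_params('wrist')
```

```text
-0.08 [0.003, 0.003, 0.07, 0.072, 0.072, 0.022, 0.139, 0.141, 0.139, 0.139]
-0.06 [0.003, 0.046, 0.054, 0.072, 0.074, 0.071, 0.023, 0.137, 0.142, 0.14]
-0.04 [0.004, 0.005, 0.047, 0.043, 0.075, 0.075, 0.07, 0.022, 0.14, 0.139]
-0.02 [0.003, 0.006, 0.002, 0.003, 0.004, 0.074, 0.072, 0.06, 0.138, 0.14]
0.0 [0.002, 0.005, 0.006, 0.002, 0.005, 0.07, 0.072, 0.07, 0.06, 0.137]
0.02 [0.004, 0.002, 0.004, 0.003, 0.007, 0.005, 0.004, 0.003, 0.005, 0.005]
0.04 [0.002, 0.008, 0.004, 0.004, 0.003, 0.004, 0.003, 0.002, 0.003, 0.003]
0.06 [0.002, 0.003, 0.004, 0.007, 0.003, 0.003, 0.003, 0.006, 0.006, 0.005]
```

The cabinet's drawer front is about 3 mm below the gripper body at full depth. I'll release about 4 mm up, which also keeps the fingertips above the rim.

Emit:
{"op": "step_arm", "data": {
  "steps": [
    {"x": -0.001, "y": -0.002, "z": 0.04, "rx": 0, "ry": 0, "rz": 0, "claw": -1},
    {"x": -0.001, "y": -0.002, "z": 0.08, "rx": 0, "ry": 0, "rz": 0, "claw": -1},
    {"x": -0.001, "y": -0.002, "z": 0.11, "rx": 0, "ry": 0, "rz": 0, "claw": -1},
    {"x": -0.001, "y": -0.002, "z": 0.13, "rx": 0, "ry": 0, "rz": 0, "claw": -1},
    {"x": -0.001, "y": -0.002, "z": 0.138, "rx": 0, "ry": 0, "rz": 0, "claw": -1},
    {"x": -0.001, "y": -0.002, "z": 0.138, "rx": 0, "ry": 0, "rz": 0, "claw": -1},
    {"x": -0.001, "y": -0.002, "z": 0.138, "rx": 0, "ry": 0, "rz": 0, "claw": -1},
    {"x": -0.001, "y": -0.002, "z": 0.138, "rx": 0, "ry": 0, "rz": 0, "claw": -0.3},
    {"x": -0.001, "y": -0.002, "z": 0.138, "rx": 0, "ry": 0, "rz": 0, "claw": -0.3},
    {"x": -0.001, "y": -0.002, "z": 0.138, "rx": 0, "ry": 0, "rz": 0, "claw": -0.3}
  ]
}}

```text
time: 12.05
tool_pos: [0.6757, 0.1355, 0.0166]
tool_rot: [3.139, 0.001, 1.896]
contact_force: [-0.6, -0.0, 0.3]
opening: 0.0317
grip_force: 0.0
```

Emit:
{"op": "step_arm", "data": {
  "steps": [
    {"x": 0, "y": 0, "z": -0.05, "rx": 0, "ry": 0, "rz": 0, "claw": -0.3},
    {"x": 0, "y": 0, "z": -0.1, "rx": 0, "ry": 0, "rz": 0, "claw": -0.3},
    {"x": 0, "y": 0, "z": -0.15, "rx": 0, "ry": 0, "rz": 0, "claw": -0.3},
    {"x": 0, "y": 0, "z": -0.2, "rx": 0, "ry": 0, "rz": 0, "claw": 0},
    {"x": 0, "y": 0, "z": -0.2, "rx": 0, "ry": 0, "rz": 0, "claw": 0.2}
  ]
}}

```text
time: 12.47
tool_pos: [0.6788, 0.1358, 0.1758]
tool_rot: [3.125, 0.004, 1.896]
contact_force: [1.1, -0.8, 0.9]
opening: 0.0415
grip_force: 0.0
```

Run:
```python
from h import *
T,_,_=cloud('top')
m=band(T,(.676,.137),.045,.016,.06); print(m.sum(),rect(T[m]),np.percentile(T[m][:,2],[5,50,95]))
P,_,_=cloud('wrist'); m=band(P,(.676,.137),.045,.016,.06); print(m.sum(),rect(P[m]) if m.sum()>3 else '')
m=band(T,(.597,.266),.07,.036,.047); print(rect(T[m]))
delta([.5975,.2665,.15],1.461); delta([.5975,.2665,.0245],1.461)
```

```text
4 (array([669.4, 157.4]), 13.7, 1.1, np.float64(0.289)) [0.02302344 0.0254076  0.02618476]
854 (array([675.3, 135.1]), 47.3, 21.6, np.float64(-1.246))
(array([596.9, 265.6]), 63.9, 33.8, np.float64(1.46))
pos [0.6759 0.1355 0.1683] rot [3.1358e+00 1.6000e-03 1.8961e+00] -> xyz [ 0.199  -0.0434  0.0239] r [7.60e-03 4.00e-04 5.54e-01] dist/row 3.7
pos [0.6759 0.1355 0.1683] rot [3.1358e+00 1.6000e-03 1.8961e+00] -> xyz [ 0.1992 -0.0444  0.1912] r [7.60e-03 4.00e-04 5.54e-01] dist/row 5.0
```

Emit:
{"op": "step_arm", "data": {
  "steps": [
    {"x": 0.05, "y": -0.011, "z": 0, "rx": 0.007, "ry": 0, "rz": 0.14, "claw": 0.2},
    {"x": 0.1, "y": -0.022, "z": 0, "rx": 0.007, "ry": 0, "rz": 0.28, "claw": 0.2},
    {"x": 0.15, "y": -0.033, "z": 0.01, "rx": 0.007, "ry": 0, "rz": 0.42, "claw": 0.2},
    {"x": 0.19, "y": -0.042, "z": 0.02, "rx": 0.007, "ry": 0, "rz": 0.554, "claw": 0.2},
    {"x": 0.199, "y": -0.044, "z": 0.024, "rx": 0.007, "ry": 0, "rz": 0.554, "claw": 0.2},
    {"x": 0.199, "y": -0.044, "z": 0.07, "rx": 0.007, "ry": 0, "rz": 0.554, "claw": 0.2},
    {"x": 0.199, "y": -0.044, "z": 0.12, "rx": 0.007, "ry": 0, "rz": 0.554, "claw": 0.2},
    {"x": 0.199, "y": -0.044, "z": 0.15, "rx": 0.007, "ry": 0, "rz": 0.554, "claw": 0.2},
    {"x": 0.199, "y": -0.044, "z": 0.175, "rx": 0.007, "ry": 0, "rz": 0.554, "claw": 0.2},
    {"x": 0.199, "y": -0.044, "z": 0.19, "rx": 0.007, "ry": 0, "rz": 0.554, "claw": 0.2},
    {"x": 0.199, "y": -0.044, "z": 0.19, "rx": 0.007, "ry": 0, "rz": 0.554, "claw": 0.2}
  ]
}}

```text
time: 13.48
tool_pos: [0.5939, 0.2651, 0.0189]
tool_rot: [-3.131, 0.004, 1.461]
contact_force: [-0.1, -0.1, -0.5]
opening: 0.0551
grip_force: 0.0
```

Run:
```python
from h import *
delta([.5972,.2663,.0245],1.461); print(robot.observe()['contact_force'])
```

```text
pos [0.5939 0.2651 0.0189] rot [-3.1305  0.0041  1.4614] -> xyz [ 0.002   0.0042 -0.0076] r [-0.0141  0.0053  0.0004] dist/row 0.2
[-0.05318991 -0.12541357 -0.52710214]
```

Emit:
{"op": "step_arm", "data": {
  "steps": [
    {"x": 0.002, "y": 0.004, "z": -0.0076, "rx": -0.014, "ry": 0.005, "rz": 0, "claw": 0.2},
    {"x": 0.002, "y": 0.004, "z": -0.0076, "rx": -0.014, "ry": 0.005, "rz": 0, "claw": 0.2},
    {"x": 0.002, "y": 0.004, "z": -0.0076, "rx": -0.014, "ry": 0.005, "rz": 0, "claw": -1},
    {"x": 0.002, "y": 0.004, "z": -0.0076, "rx": -0.014, "ry": 0.005, "rz": 0, "claw": -1},
    {"x": 0.002, "y": 0.004, "z": -0.0076, "rx": -0.014, "ry": 0.005, "rz": 0, "claw": -1},
    {"x": 0.002, "y": 0.004, "z": -0.0076, "rx": -0.014, "ry": 0.005, "rz": 0, "claw": -1},
    {"x": 0.002, "y": 0.004, "z": -0.0076, "rx": -0.014, "ry": 0.005, "rz": 0, "claw": -1},
    {"x": 0.002, "y": 0.004, "z": -0.0076, "rx": -0.014, "ry": 0.005, "rz": 0, "claw": -1},
    {"x": 0.002, "y": 0.004, "z": -0.0076, "rx": -0.014, "ry": 0.005, "rz": 0, "claw": -1}
  ],
  "squeeze": 20
}}

```text
time: 14.23
tool_pos: [0.5994, 0.2675, 0.029]
tool_rot: [3.135, -0.003, 1.461]
contact_force: [-1.4, -1.4, 5.1]
opening: 0.0336
grip_force: 20.0
```

Run:
```python
from h import *
delta([.6497,-.0305,.13],2.02); print(robot.observe()['contact_force'])
P=np.vstack([np.load(n+'.npy').reshape(-1,3) for n in ['top0','w1']]); P=P[np.isfinite(P).all(1)&(P[:,2]<.6)]
psi=2.02;c=np.array([.6497,-.0305]);a=(P[:,:2]-c)@[np.cos(psi),np.sin(psi)]; b=(P[:,:2]-c)@[np.sin(psi),-np.cos(psi)]
m=(abs(a)<.09)&(abs(b)<.14)&(P[:,2]>.03); print(m.sum(),a[m],b[m],P[m][:,2]) if m.sum()<15 else print(m.sum(),a[m].min(),a[m].max(),b[m].min(),b[m].max(),P[m].max(0))
```

```text
pos [0.5994 0.2675 0.029 ] rot [ 3.1348e+00 -2.9000e-03  1.4610e+00] -> xyz [-0.3872  0.1112 -0.135 ] r [ 0.0095 -0.0012 -0.7117] dist/row 7.6
[-1.42928593 -1.43877934  5.07099678]
277 0.016734035002316853 0.08539354557862242 0.12712234079129878 0.1399887923116669 [0.76514901 0.10711468 0.07414535]
```

Emit:
{"op": "step_arm", "data": {
  "steps": [
    {"x": 0, "y": 0, "z": -0.04, "rx": 0.01, "ry": 0, "rz": 0, "claw": -1},
    {"x": -0.01, "y": 0.003, "z": -0.08, "rx": 0.01, "ry": 0, "rz": 0, "claw": -1},
    {"x": -0.05, "y": 0.014, "z": -0.12, "rx": 0.01, "ry": 0, "rz": -0.08, "claw": -1},
    {"x": -0.1, "y": 0.029, "z": -0.135, "rx": 0.01, "ry": 0, "rz": -0.18, "claw": -1},
    {"x": -0.15, "y": 0.043, "z": -0.135, "rx": 0.01, "ry": 0, "rz": -0.28, "claw": -1},
    {"x": -0.2, "y": 0.057, "z": -0.135, "rx": 0.01, "ry": 0, "rz": -0.38, "claw": -1},
    {"x": -0.25, "y": 0.072, "z": -0.135, "rx": 0.01, "ry": 0, "rz": -0.48, "claw": -1},
    {"x": -0.3, "y": 0.086, "z": -0.135, "rx": 0.01, "ry": 0, "rz": -0.58, "claw": -1},
    {"x": -0.34, "y": 0.098, "z": -0.135, "rx": 0.01, "ry": 0, "rz": -0.68, "claw": -1},
    {"x": -0.37, "y": 0.106, "z": -0.135, "rx": 0.01, "ry": 0, "rz": -0.712, "claw": -1},
    {"x": -0.387, "y": 0.111, "z": -0.135, "rx": 0.01, "ry": 0, "rz": -0.712, "claw": -1},
    {"x": -0.387, "y": 0.111, "z": -0.135, "rx": 0.01, "ry": 0, "rz": -0.712, "claw": -1}
  ]
}}

```text
time: 15.23
tool_pos: [0.6496, -0.0332, 0.1289]
tool_rot: [-3.14, -0.001, 2.016]
contact_force: [0.6, 0.6, -0.1]
opening: 0.0338
grip_force: 20.0
```

Emit:
{"op": "step_arm", "data": {
  "steps": [
    {"x": 0, "y": 0, "z": 0, "rx": 0, "ry": 0, "rz": 0, "claw": -1},
    {"x": 0, "y": 0, "z": 0, "rx": 0, "ry": 0, "rz": 0, "claw": -1}
  ]
}}

```text
time: 15.4
tool_pos: [0.6492, -0.0288, 0.1291]
tool_rot: [-3.14, -0.002, 2.021]
contact_force: [-0.4, -0.2, -0.8]
opening: 0.0338
grip_force: 20.0
```

Run:
```python
from h import *
P,im,d=cloud('wrist'); cv2.imwrite('pics/w4.png',im)
for lo,hi in [(.008,.02)]: print(rect(P[band(P,(.65,-.03),.06,lo,hi)]))
m=band(P,(.65,-.03),.06,.11,.16); print(m.sum(),rect(P[m]) if m.sum()>5 else '')
delta([.6497,-.0305,.016],2.02); print(robot.observe()['opening'])
```

```text
(array([637. ,  -3.5]), 58.2, 28.7, np.float64(0.427))
6162 (array([649. , -29.8]), 66.5, 64.9, np.float64(0.447))
pos [ 0.6492 -0.0286  0.1292] rot [-3.1405e+00 -1.8000e-03  2.0215e+00] -> xyz [-0.0029 -0.0004  0.151 ] r [-0.0013 -0.0023  0.0019] dist/row 2.7
0.03371653656937333
```

View pics/w4.png

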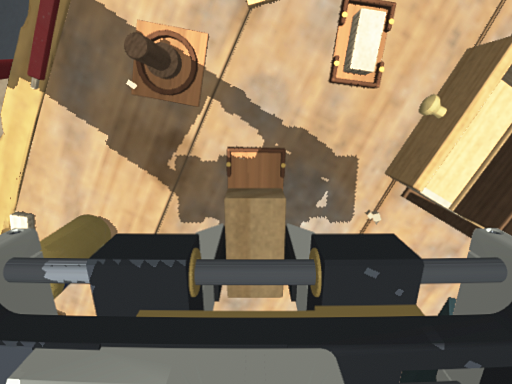

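Emit:
{"op": "step_arm", "data": {
  "steps": [
    {"x": -0.002, "y": 0, "z": 0.04, "rx": 0, "ry": 0, "rz": 0, "claw": -1},
    {"x": -0.002, "y": 0, "z": 0.08, "rx": 0, "ry": 0, "rz": 0, "claw": -1},
    {"x": -0.002, "y": 0, "z": 0.12, "rx": 0, "ry": 0, "rz": 0, "claw": -1},
    {"x": -0.002, "y": 0, "z": 0.14, "rx": 0, "ry": 0, "rz": 0, "claw": -1},
    {"x": -0.002, "y": 0, "z": 0.15, "rx": 0, "ry": 0, "rz": 0, "claw": -1},
    {"x": -0.002, "y": 0, "z": 0.15, "rx": 0, "ry": 0, "rz": 0, "claw": -1},
    {"x": -0.002, "y": 0, "z": 0.15, "rx": 0, "ry": 0, "rz": 0, "claw": -1},
    {"x": -0.002, "y": 0, "z": 0.15, "rx": 0, "ry": 0, "rz": 0, "claw": 0},
    {"x": -0.002, "y": 0, "z": 0.15, "rx": 0, "ry": 0, "rz": 0, "claw": 0},
    {"x": -0.002, "y": 0, "z": 0.15, "rx": 0, "ry": 0, "rz": 0, "claw": 0}
  ]
}}

```text
time: 16.28
tool_pos: [0.6506, -0.0317, 0.018]
tool_rot: [3.141, 0.0, 2.02]
contact_force: [0.4, -0.4, -0.7]
opening: 0.045
grip_force: 0.0
```

Emit:
{"op": "step_arm", "data": {
  "steps": [
    {"x": 0, "y": 0, "z": -0.05, "rx": 0, "ry": 0, "rz": 0, "claw": 0},
    {"x": 0, "y": 0, "z": -0.1, "rx": 0, "ry": 0, "rz": 0, "claw": 0},
    {"x": 0, "y": 0, "z": -0.15, "rx": 0, "ry": 0, "rz": 0, "claw": 0.2},
    {"x": 0, "y": 0, "z": -0.19, "rx": 0, "ry": 0, "rz": 0, "claw": 0.4},
    {"x": 0, "y": 0, "z": -0.2, "rx": 0, "ry": 0, "rz": 0, "claw": 0.5},
    {"x": 0, "y": 0, "z": -0.2, "rx": 0, "ry": 0, "rz": 0, "claw": 0.5},
    {"x": 0, "y": 0, "z": -0.2, "rx": 0, "ry": 0, "rz": 0, "claw": 0.5},
    {"x": 0, "y": 0, "z": -0.2, "rx": 0, "ry": 0, "rz": 0, "claw": 0.5}
  ]
}}

```text
time: 16.95
tool_pos: [0.6491, -0.0317, 0.165]
tool_rot: [-3.138, -0.003, 2.02]
contact_force: [-0.5, 0.6, -0.0]
opening: 0.0684
grip_force: 0.0
```

Run:
```python
from h import *
delta([.596,.2665,.15],1.395)
P,_,_=cloud('wrist'); m=band(P,(.65,-.03),.05,.018,.06); print(m.sum(),rect(P[m]) if m.sum()>3 else '',np.percentile(P[m][:,2],[2,50,98]))
m=band(P,(.676,.136),.05,.018,.06); print('S',m.sum(),rect(P[m]) if m.sum()>3 else '',np.percentile(P[m][:,2],[2,50,98]))
T,_,_=cloud('top'); m=band(T,(.597,.266),.07,.012,.025); print(rect(T[m]))
```

```text
pos [ 0.6491 -0.0317  0.165 ] rot [-3.1380e+00 -3.0000e-03  2.0201e+00] -> xyz [0.3888 0.1089 0.0207] r [-0.0056 -0.0023  0.7959] dist/row 7.3
1804 (array([650.3, -31.6]), 63.6, 34.0, np.float64(-1.122)) [0.02411459 0.02591781 0.02724769]
S 1320 (array([676., 134.]), 48.5, 23.1, np.float64(-1.237)) [0.01979812 0.025897   0.02752907]
(array([596. , 265.7]), 85.1, 45.5, np.float64(1.383))
```

Emit:
{"op": "step_arm", "data": {
  "steps": [
    {"x": 0.05, "y": 0.014, "z": 0.005, "rx": 0, "ry": 0, "rz": 0.1, "claw": 0.5},
    {"x": 0.1, "y": 0.028, "z": 0.01, "rx": 0, "ry": 0, "rz": 0.2, "claw": 0.5},
    {"x": 0.15, "y": 0.042, "z": 0.015, "rx": 0, "ry": 0, "rz": 0.3, "claw": 0.5},
    {"x": 0.2, "y": 0.056, "z": 0.02, "rx": 0, "ry": 0, "rz": 0.4, "claw": 0.5},
    {"x": 0.25, "y": 0.07, "z": 0.02, "rx": 0, "ry": 0, "rz": 0.5, "claw": 0.5},
    {"x": 0.3, "y": 0.084, "z": 0.02, "rx": 0, "ry": 0, "rz": 0.6, "claw": 0.5},
    {"x": 0.34, "y": 0.095, "z": 0.02, "rx": 0, "ry": 0, "rz": 0.7, "claw": 0.5},
    {"x": 0.37, "y": 0.104, "z": 0.02, "rx": 0, "ry": 0, "rz": 0.8, "claw": 0.5},
    {"x": 0.389, "y": 0.109, "z": 0.02, "rx": -0.006, "ry": 0, "rz": 0.8, "claw": 0.5},
    {"x": 0.389, "y": 0.109, "z": 0.02, "rx": -0.006, "ry": 0, "rz": 0.8, "claw": 0.5},
    {"x": 0.389, "y": 0.109, "z": 0.02, "rx": -0.006, "ry": 0, "rz": 0.8, "claw": 0.5},
    {"x": 0.389, "y": 0.109, "z": 0.02, "rx": -0.006, "ry": 0, "rz": 0.8, "claw": 0.5}
  ]
}}

```text
time: 18.05
tool_pos: [0.5972, 0.2651, 0.1516]
tool_rot: [3.139, -0.001, 1.392]
contact_force: [0.1, -0.0, 0.0]
opening: 0.0688
grip_force: 0.0
```

Run:
```python
from h import *
P,im,d=cloud('wrist'); m=band(P,(.597,.266),.07,.012,.025); print(rect(P[m]))
delta([.596,.2665,.005],1.39)
```

```text
(array([596.1, 267.6]), 84.3, 45.1, np.float64(1.394))
pos [0.5974 0.2648 0.1518] rot [ 3.1390e+00 -1.0000e-03  1.3914e+00] -> xyz [ 0.0017 -0.0028  0.1957] r [ 0.0033 -0.0013  0.0018] dist/row 3.5
```

Emit:
{"op": "step_arm", "data": {
  "steps": [
    {"x": 0.002, "y": -0.002, "z": 0.05, "rx": 0.003, "ry": 0, "rz": 0, "claw": 0.5},
    {"x": 0.002, "y": -0.002, "z": 0.1, "rx": 0.003, "ry": 0, "rz": 0, "claw": 0.5},
    {"x": 0.002, "y": -0.002, "z": 0.14, "rx": 0.003, "ry": 0, "rz": 0, "claw": 0.5},
    {"x": 0.002, "y": -0.002, "z": 0.17, "rx": 0.003, "ry": 0, "rz": 0, "claw": 0.5},
    {"x": 0.002, "y": -0.002, "z": 0.185, "rx": 0.003, "ry": 0, "rz": 0, "claw": 0.5},
    {"x": 0.002, "y": -0.002, "z": 0.194, "rx": 0.003, "ry": 0, "rz": 0, "claw": 0.5},
    {"x": 0.002, "y": -0.002, "z": 0.194, "rx": 0.003, "ry": 0, "rz": 0, "claw": 0.5},
    {"x": 0.002, "y": -0.002, "z": 0.194, "rx": 0.003, "ry": 0, "rz": 0, "claw": -1},
    {"x": 0.002, "y": -0.002, "z": 0.194, "rx": 0.003, "ry": 0, "rz": 0, "claw": -1},
    {"x": 0.002, "y": -0.002, "z": 0.194, "rx": 0.003, "ry": 0, "rz": 0, "claw": -1},
    {"x": 0.002, "y": -0.002, "z": 0.194, "rx": 0.003, "ry": 0, "rz": 0, "claw": -1},
    {"x": 0.002, "y": -0.002, "z": 0.194, "rx": 0.003, "ry": 0, "rz": 0, "claw": -1}
  ],
  "squeeze": 25
}}

```text
time: 19.1
tool_pos: [0.5969, 0.2687, 0.0078]
tool_rot: [3.139, -0.003, 1.392]
contact_force: [0.1, 0.2, 4.7]
opening: 0.0446
grip_force: 25.0
```

Emit:
{"op": "step_arm", "data": {
  "steps": [
    {"x": 0, "y": 0, "z": 0, "rx": 0, "ry": 0, "rz": 0, "claw": -1},
    {"x": 0, "y": 0, "z": -0.05, "rx": 0, "ry": 0, "rz": 0, "claw": -1},
    {"x": 0, "y": 0, "z": -0.1, "rx": 0, "ry": 0, "rz": 0, "claw": -1},
    {"x": 0, "y": 0, "z": -0.15, "rx": 0, "ry": 0, "rz": 0, "claw": -1},
    {"x": 0, "y": 0, "z": -0.16, "rx": 0, "ry": 0, "rz": 0, "claw": -1},
    {"x": 0, "y": 0, "z": -0.16, "rx": 0, "ry": 0, "rz": 0, "claw": -1},
    {"x": 0, "y": 0, "z": -0.16, "rx": 0, "ry": 0, "rz": 0, "claw": -1}
  ]
}}

```text
time: 19.68
tool_pos: [0.5958, 0.2682, 0.1262]
tool_rot: [3.141, -0.002, 1.392]
contact_force: [-0.5, 0.4, -0.5]
opening: 0.0443
grip_force: 25.0
```

Run:
```python
from h import *
delta([.4412,.197,.12],1.383); print(robot.observe()['opening'])
P=np.vstack([np.load(n+'.npy').reshape(-1,3) for n in ['top0','w1']]);P=P[np.isfinite(P).all(1)&(P[:,2]<.6)]
m=(abs(P[:,0]-.44)<.13)&(abs(P[:,1]-.2)<.1)&(P[:,2]>.03); print(m.sum())
```

```text
pos [0.5958 0.2682 0.1262] rot [ 3.1412e+00 -1.6000e-03  1.3920e+00] -> xyz [-0.13   -0.1859  0.008 ] r [ 0.0004 -0.0021  0.0115] dist/row 4.1
0.04430119948052764
53480
```

Emit:
{"op": "step_arm", "data": {
  "steps": [
    {"x": -0.026, "y": -0.037, "z": 0, "rx": 0, "ry": 0, "rz": 0.01, "claw": -1},
    {"x": -0.052, "y": -0.074, "z": 0, "rx": 0, "ry": 0, "rz": 0.01, "claw": -1},
    {"x": -0.078, "y": -0.111, "z": 0, "rx": 0, "ry": 0, "rz": 0.01, "claw": -1},
    {"x": -0.104, "y": -0.148, "z": 0, "rx": 0, "ry": 0, "rz": 0.01, "claw": -1},
    {"x": -0.124, "y": -0.176, "z": 0, "rx": 0, "ry": 0, "rz": 0.01, "claw": -1},
    {"x": -0.13, "y": -0.186, "z": 0.008, "rx": 0, "ry": 0, "rz": 0.01, "claw": -1},
    {"x": -0.13, "y": -0.186, "z": 0.008, "rx": 0, "ry": 0, "rz": 0.01, "claw": -1},
    {"x": -0.13, "y": -0.186, "z": 0.008, "rx": 0, "ry": 0, "rz": 0.01, "claw": -1},
    {"x": -0.13, "y": -0.186, "z": 0.008, "rx": 0, "ry": 0, "rz": 0.01, "claw": -1}
  ]
}}

```text
time: 20.43
tool_pos: [0.4421, 0.1973, 0.1196]
tool_rot: [-3.142, -0.002, 1.384]
contact_force: [0.5, -0.2, -0.4]
opening: 0.0446
grip_force: 25.0
```

Run:
```python
from h import *
P,im,d=cloud('wrist'); cv2.imwrite('pics/w5.png',im)
delta([.4412,.197,.0135],1.383); print(robot.observe()['opening'])
```

```text
pos [0.4423 0.1974 0.1198] rot [ 3.1413e+00 -1.7000e-03  1.3841e+00] -> xyz [-0.001  -0.0014  0.1417] r [ 0.0004 -0.0022  0.0014] dist/row 2.5
0.044654018592544885
```

View pics/w5.png

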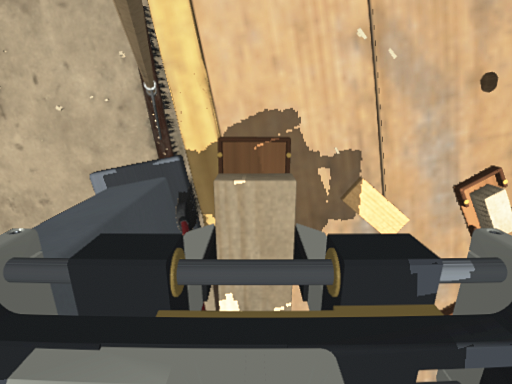

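The large packer (255,240) is lined up over the brown tray (255,155). Lower, release and rise.

Emit:
{"op": "step_arm", "data": {
  "steps": [
    {"x": -0.001, "y": -0.001, "z": 0.04, "rx": 0, "ry": 0, "rz": 0, "claw": -1},
    {"x": -0.001, "y": -0.001, "z": 0.08, "rx": 0, "ry": 0, "rz": 0, "claw": -1},
    {"x": -0.001, "y": -0.001, "z": 0.11, "rx": 0, "ry": 0, "rz": 0, "claw": -1},
    {"x": -0.001, "y": -0.001, "z": 0.13, "rx": 0, "ry": 0, "rz": 0, "claw": -1},
    {"x": -0.001, "y": -0.001, "z": 0.141, "rx": 0, "ry": 0, "rz": 0, "claw": -1},
    {"x": -0.001, "y": -0.001, "z": 0.141, "rx": 0, "ry": 0, "rz": 0, "claw": -1},
    {"x": -0.001, "y": -0.001, "z": 0.141, "rx": 0, "ry": 0, "rz": 0, "claw": -1},
    {"x": -0.001, "y": -0.001, "z": 0.141, "rx": 0, "ry": 0, "rz": 0, "claw": 0.2},
    {"x": -0.001, "y": -0.001, "z": 0.141, "rx": 0, "ry": 0, "rz": 0, "claw": 0.2},
    {"x": -0.001, "y": -0.001, "z": 0.141, "rx": 0, "ry": 0, "rz": 0, "claw": 0.2}
  ]
}}

```text
time: 21.32
tool_pos: [0.4414, 0.1969, 0.0155]
tool_rot: [3.139, -0.003, 1.384]
contact_force: [-0.3, -0.6, -0.9]
opening: 0.0547
grip_force: 0.0
```

Emit:
{"op": "step_arm", "data": {
  "steps": [
    {"x": 0, "y": 0, "z": -0.05, "rx": 0, "ry": 0, "rz": 0, "claw": 0.2},
    {"x": 0, "y": 0, "z": -0.1, "rx": 0, "ry": 0, "rz": 0, "claw": 0.2},
    {"x": 0, "y": 0, "z": -0.15, "rx": 0, "ry": 0, "rz": 0, "claw": 0.2},
    {"x": 0, "y": 0, "z": -0.2, "rx": 0, "ry": 0, "rz": 0, "claw": 0.2},
    {"x": 0, "y": 0, "z": -0.25, "rx": 0, "ry": 0, "rz": 0, "claw": 0.2},
    {"x": 0, "y": 0, "z": -0.3, "rx": 0, "ry": 0, "rz": 0, "claw": 0.2},
    {"x": 0, "y": 0, "z": -0.33, "rx": 0, "ry": 0, "rz": 0, "claw": 0.2},
    {"x": 0, "y": 0, "z": -0.33, "rx": 0, "ry": 0, "rz": 0, "claw": 0.2},
    {"x": 0, "y": 0, "z": -0.33, "rx": 0, "ry": 0, "rz": 0, "claw": 0.2}
  ]
}}

```text
time: 22.07
tool_pos: [0.4409, 0.1964, 0.2636]
tool_rot: [3.137, -0.003, 1.384]
contact_force: [0.7, -0.6, -0.4]
opening: 0.055
grip_force: 0.0
```

Run:
```python
from h import *
T,im,_=cloud('top'); W,wi,_=cloud('wrist')
cv2.imwrite('pics/final.png',np.vstack([cv2.resize(im[125:275,80:430],(640,274)),cv2.resize(wi,(400,300))[:, :].copy() if 0 else cv2.copyMakeBorder(cv2.resize(wi,(400,300)),0,0,0,240,0)]))
for n,c in [('L',(.441,.197)),('M',(.65,-.031)),('S',(.676,.135)),('dog',(.523,.045))]:
    for k,Q in (('t',T),('w',W)):
        m=band(Q,c,.06,.0165,.1); print(n,k,m.sum(),rect(Q[m]) if m.sum()>5 else '',np.percentile(Q[m][:,2],[5,50,95]).round(4) if m.any() else '')
for q in ['glue_bottle','screw_jar']:
    for r in nets.masks_of('top',q)[:1]: print(q,r['box'],r['conf'])
print(robot.observe()['tool_pos'])
```

```text
L t 0  
L w 1847 (array([441.1, 195.8]), 84.8, 44.5, np.float64(1.372)) [0.0215 0.0229 0.0242]
M t 204 (array([653.2, -29.1]), 65.2, 43.6, np.float64(-1.234)) [0.0203 0.0251 0.029 ]
M w 0  
S t 97 (array([675.6, 136.1]), 45.4, 21.8, np.float64(-1.274)) [0.0205 0.0257 0.0304]
S w 577 (array([675.3, 134.2]), 48.9, 23.9, np.float64(-1.225)) [0.0188 0.0259 0.0272]
dog t 62 (array([530.6,  51.3]), 39.8, 21.1, np.float64(0.392)) [0.0181 0.0501 0.0785]
dog w 0  
glue_bottle [346.3, 199.8, 369.9, 215.0] 0.8
screw_jar [389.6, 199.2, 414.5, 220.5] 0.77
[0.43978293 0.19606193 0.26066697]
```

View pics/final.png

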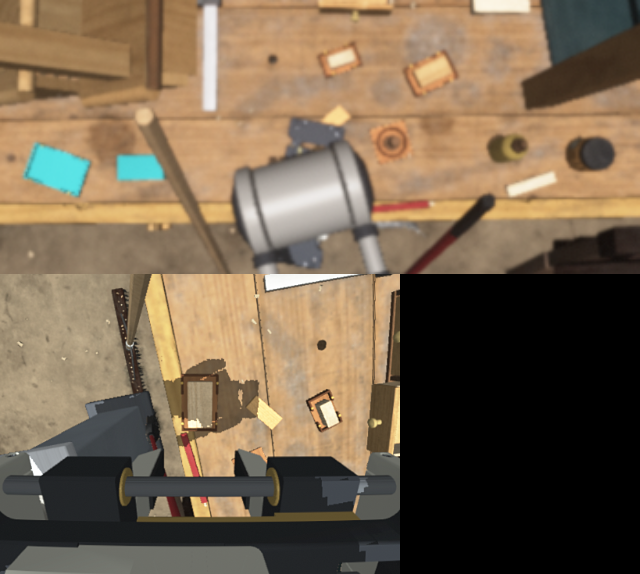

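All four pieces are home: large at wrist view (200,405), small (325,410), medium at top view (432,72) and dog in the cup (392,143). Packer tops sit at the right heights. The bottle and jar have not moved.

```bash
python3 -c "
from cell import robot; print(robot.hand_in())"
```

```text
the job is handed in; nothing more can be done
None
```

The job is handed in: each packer is flat in its own tray, the bench dog stands on its head in the cup, and the glue bottle and jar are where they were; the judge's verdict was not shown.

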